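# Top the drum pyramid on the lift

## Robot

A 6-joint arm with a two-finger parallel gripper is mounted at the origin on the work surface. World frame = base frame: x ahead of the robot, y to its left, z up, the work surface at z = 0. Lengths are in m, angles in rad, forces in N, time in s.
With the tool pointing down it reaches from about 0.425 to 0.95 m from the base axis. Payload 14.7 kg.
Tool frame: the origin (TCP) lies midway between the tips of the shut fingers; the grasp point (between the pads) lies 19 mm behind it; z points along the fingers, y is the line along which they close (so a half turn about z gives the same grasp; the last joint's range is limited). The gripper opens to 85 mm and grips with 20 to 120 N. Pads are 22 mm wide; open, the fingers measure 114 mm over their backs; the gripper's body (76 mm by 85 mm) begins 54 mm behind the grasp point. The pads swing forward as they close: fully open they stand 13 mm farther back than shut.
Start: joints at [-1.201, 0.48, 1.596, -0, 1.065, -0.047], TCP at [0.263, -0.594, 0.231] pointing down, gripper open.
Joint ranges: [-2.75, 2.75], [-0.82, 2.05], [0.23, 2.67], [-1.56, 4.7], [0.09, 2.69], [-2.92, 2.92]. Speed limits (rad/s): [1.89, 1.89, 2.39, 3.01, 3.01, 3.01].

## Interface

Orientations are given as [roll, pitch, yaw] about the fixed x, y, z axes, in that order (R = Rz(yaw) Ry(pitch) Rx(roll)).
In Python, from cell import arm, eoat, kinematics, readout, cams, sign_off gives the robot as it stands. Calls block until the motion is done:
- arm.move_pose(position, orientation): joint-space move of the TCP to a pose.
- arm.servo_line(position, speed=0.15, rot=None, stop_force=None): straight line of the TCP; rot=None keeps the orientation; speed is the mean speed in m/s. With stop_force (N) it stops when the force on the tool has changed by that much, and returns True; else False.
- arm.set_joints(angles): joint-space move.
- eoat.ungrasp() and eoat.gripper_close(effort=None): open the fingers fully, or close them until they stop; effort is the grip in N (None keeps the last).
- arm.wait(seconds).
- kinematics.ik(position, orientation): joint angles nearest the present ones, or None.
- readout.sense(): the state.
- cams.capture(name): name is "side" or "top" or "wrist"; returns the picture (384x512x3 uint8, red, green, blue); there is no depth.
- cams.get_calibration(name): a dict with "camera_matrix" (3x3 intrinsics, pixels), "R" (3x3) and "t" (3): a world point X has camera coordinates R X + t; the wrist camera has in their place "mount" (4x4, takes a point from camera to tool coordinates, whose origin is the TCP and whose axes are the flange's). Camera axes: x right, y down, z forward; pixel columns grow to the right and rows downward; lengths in m; the calibration is good to about 2 mm. The wrist camera is an equidistant fisheye: a pixel r from the principal point sees the ray r / f radians off the axis. A picture is of the moment at which its call begins: read the wrist's pose just before it. get_calibration takes no time and is no camera call.
A pose or a line that the arm cannot do raises arm.PlanningError and nothing moves.
- sign_off(): hands the job in; it is judged then, once.
The state is a dict: "clock": time; "qpos": joint angles; "qvel": joint speeds; "effort": joint torques, N m; "ee_pos": TCP position; "eef_rot": TCP orientation; "contact_force": force on the tool from outside, world axes, zero at the start; "moment": the same for the moment, N m; "finger_gap": opening from 0.0 (shut) to 1.0 (fully open); "grasp_force": force on a finger pad.
Only numpy, scipy, OpenCV 4.12 (cv2) and the standard library are available. Lean on these libraries where they do the work, as an engineer would, in place of code of your own. Each camera call takes 0.05 s, during which the arm holds its last target. There are 200 camera calls.

## Task

Lift the metal specimen drum off its wire stand (its swing handle has dropped over to one side) and lay it gently on the lift, saddled centrally in the gap on top of the two drums lying there and parallel to them, so that the three make a pyramid. Put it down without dropping or ramming it, let go, and leave everything else on the bench where it is.

Things in the scene. Friction and masses are not known exactly. Their poses are not given: they have to be found in the camera images.
- drum: The drum to move: closed metal cylinder lying on the wire stand, 88 mm diameter over two raised hoops (85 mm between them), 100 mm long, 0.45 to 0.9 kg, evenly filled; too big for most grippers to span. Origin at its centre; its y is its axis, at the start its z is up. Wire swing handle, pivoted at the middle of both ends; it hangs straight below the handle when lifted.
- drum_pivot (a point): Middle of the drum's +y end, on its axis: one pivot of the U-shaped handle. Legs of 6 mm wire, 58 mm either side of the drum's centre; bar parallel to the drum's axis, 85 mm from it; the bar's middle 80 mm is a round 14 mm grip. It swings 63 degrees either way from upright, stays where put (0.06 N m), and starts leaning 30 to 52 degrees to the drum's -x side: angle not reported, look or feel.
- stand: Fixed wire stand, foot 130 x 130 mm, origin at the centre of its underside on the bench, z up, two steel rails of 16 mm diameter, 126 mm long, along its y at x = -30 and +30 mm, their centrelines 55 mm up. The drum lies on them with its axis along the stand's y, its centre 97.5 mm above the bench.
- lift: Fixed bench lift: white foot 200 x 120 x 22 mm, origin at the centre of its underside on the bench, z up. Above it a rigid platform 205 x 125 mm, left somewhere between 40 and 85 mm above the bench; its height is not reported, so look or feel for it. Two drums without handles are held fast in the platform's rack.
- lift_foot_top (a point): Middle of the top of the lift's foot, 22 mm up, under the middle of the gap. The two held drums, 88 mm diameter, 100 mm long, lie on the platform with axes along the lift's y at x = -50 and +50 mm (12 mm gap between). Their tops are 88 mm above the platform; a third drum saddled in the gap has its axis 116 mm above the platform.
- bottle: Bystander: amber bottle, 54 mm diameter, about 115 mm high, origin at the centre of its underside.
- jar: Bystander: clear specimen jar with a cap, 54 mm diameter, 60 mm high, origin at the centre of its underside.
- rack: Bystander: pale wooden tube rack 100 x 200 x 45 mm, empty, origin at the centre of its underside.
- mouse: Bystander: black computer mouse 100 x 58 x 31 mm, origin at the centre of its underside.
- spare: Bystander: a spare metal drum standing on its end, 88 mm diameter, 100 mm high, origin at the centre of its underside. Not part of the job.
- slidebox: Bystander: grey slide box 90 x 130 x 35 mm, origin at the centre of its underside.
There are look-alikes about, which are no part of the job. Leave any pink or yellow look-alike of the drum alone.

How it is judged:
By the outcome, as a careful person would: the job done as asked, in the order asked, and still so for the second after the job is handed in, with the robot touching nothing.
It also fails if it takes over 72 s, if anything falls off the work surface, if the arm or the gripper's body presses on something with over 40 N, if the wrist force passes 120 N, or if a joint passes its speed limit or range.

## Working session

There is one attempt and no reset: what is moved stays moved. The work goes in short steps, each a Python script; the robot and the scene stay as the last script left them, time stands still between calls to the robot, and variables do not carry over. Pictures are saved under pics/ and viewed, at most 11 in all, crops included, and the job is handed in when it is done.

```bash
ls; mkdir -p pics; python3 - <<'E'
from cell import *
import cv2,numpy as np
for n in ("side","top"):
    im=cams.capture(n); cv2.imwrite(f"pics/{n}0.png",cv2.resize(im[:,:,::-1],(800,600),interpolation=cv2.INTER_CUBIC)); np.save(f"pics/{n}0.npy",im)
    print(n,cams.get_calibration(n))
print(cams.get_calibration("wrist")); s=readout.sense(); print(s["clock"],s["ee_pos"],s["eef_rot"])
E
```

```text
pics
side {'camera_matrix': array([[495.02758731,   0.        , 248.53522723],
       [  0.        , 495.02758731, 191.76931963],
       [  0.        ,   0.        ,   1.        ]]), 'R': array([[-0.99959004, -0.01915098, -0.02128357],
       [ 0.00281852,  0.67393796, -0.73878256],
       [ 0.02849221, -0.73853968, -0.6736077 ]]), 't': array([0.55082046, 0.07552048, 1.69482269])}
top {'camera_matrix': array([[440.26550964,   0.        , 254.26622744],
       [  0.        , 440.26550964, 188.23906434],
       [  0.        ,   0.        ,   1.        ]]), 'R': array([[-0.02445361, -0.99953576, -0.01817356],
       [-0.995604  ,  0.0259935 , -0.08998342],
       [ 0.09041404,  0.01589325, -0.99577744]]), 't': array([0.01568823, 0.57509038, 1.26053619])}
{'camera_matrix': array([[297.31863964,   0.        , 259.37539194],
       [  0.        , 297.31863964, 192.87511963],
       [  0.        ,   0.        ,   1.        ]]), 'mount': array([[-2.45983271e-04, -9.64973210e-01, -2.62348323e-01,
         6.64867924e-02],
       [ 9.99999439e-01, -5.07765161e-04,  9.30048423e-04,
        -1.81770222e-03],
       [-1.03068315e-03, -2.62347947e-01,  9.64972794e-01,
        -1.42225214e-01],
       [ 0.00000000e+00,  0.00000000e+00,  0.00000000e+00,
         1.00000000e+00]])}
0.1 [ 0.26303241 -0.59399682  0.23073006] [-3.14051904e+00 -3.92197834e-05  4.16819900e-01]
```

View pics/side0.png

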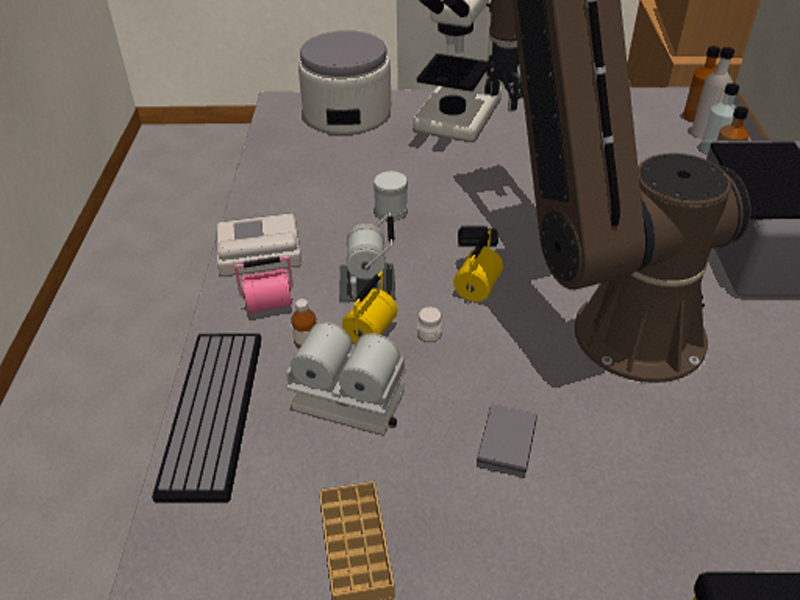

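View pics/top0.png

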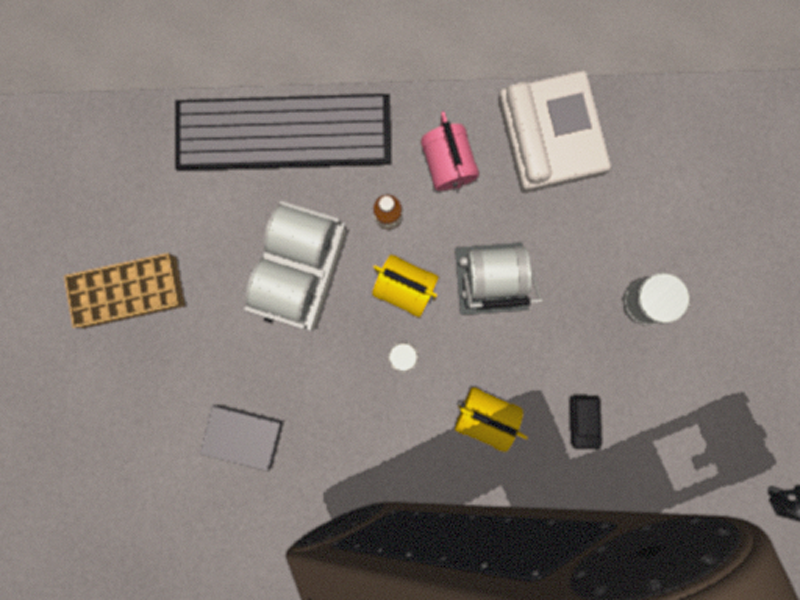

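Candidates in the top picture: the grey drum with a handle on a wire stand at (500,275), the yellow ones at (405,285) and (490,418), the pink one at (450,155), the spare at (660,298) and the lift pair at (297,265). The grey one on the stand is the one meant: it is metal-coloured, lies on rails, and its handle (bar at y≈302) leans toward the robot. I'll confirm it in enlarged crops.

```bash
python3 - <<'E'
import cv2,numpy as np
def comp(n,boxes,k,out):
    im=np.load(f"pics/{n}0.npy")[:,:,::-1]; L=[]
    for (u,v) in boxes:
        c=cv2.resize(im[v:v+96,u:u+80],None,fx=k,fy=k,interpolation=cv2.INTER_CUBIC)
        for i in range(0,80,10):
            cv2.line(c,(i*k,0),(i*k,6),(0,0,255),1); cv2.putText(c,str(u+i),(i*k,16),0,.38,(0,0,255),1)
        for i in range(0,96,10):
            cv2.line(c,(0,i*k),(6,i*k),(0,0,255),1); cv2.putText(c,str(v+i),(8,i*k+4),0,.38,(0,0,255),1)
        L.append(c)
    cv2.imwrite(out,np.hstack(L))
comp("top",[(280,130),(150,122)],5,"pics/topc.png")
comp("side",[(205,125),(182,195)],5,"pics/sidec.png")
E
```

```text
(no output)
```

View pics/topc.png

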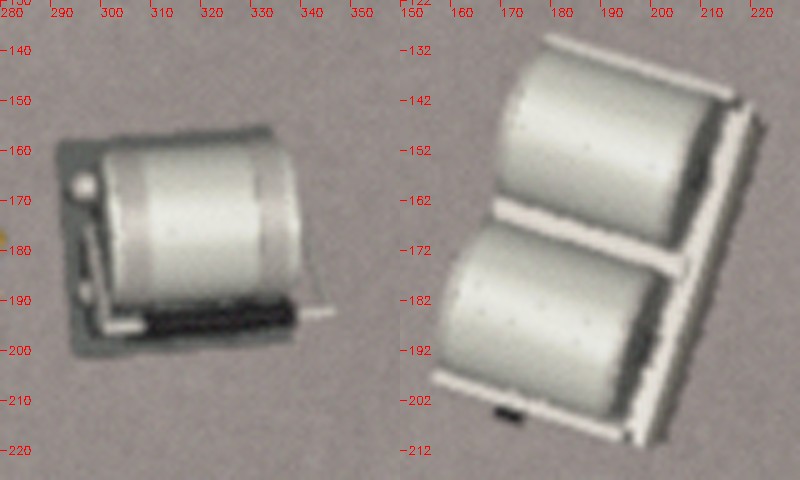

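View pics/sidec.png

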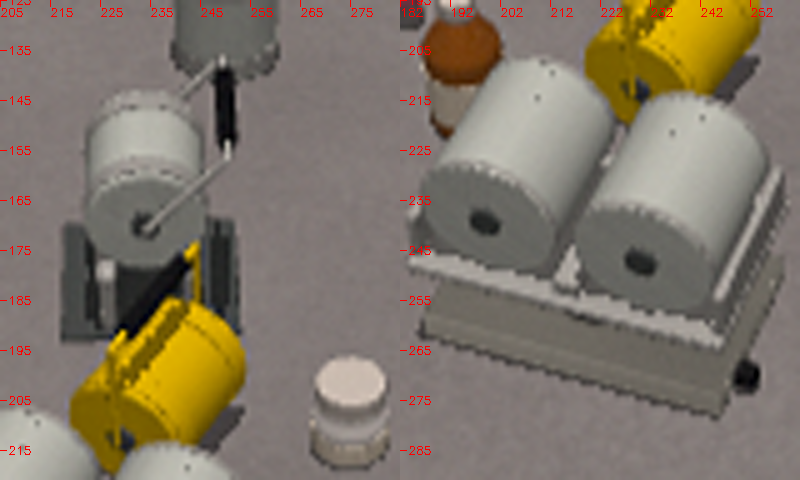

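The crop confirms the grey drum: it has two hoops and lies on the rails, its handle leans to the robot side, and its knob is at about (234,170) in the side picture. Next I fit the poses.

```bash
cat > fit.py <<'E'
from cell import *
import cv2,numpy as np
from scipy.optimize import least_squares
C={n:cams.get_calibration(n) for n in("side","top")}
def proj(n,X):
    c=C[n]; p=np.atleast_2d(X)@np.array(c["R"]).T+c["t"]; p=p@c["camera_matrix"].T; return p[:,:2]/p[:,2:]
def W(p,L):
    c,s=np.cos(p[2]),np.sin(p[2]); L=np.atleast_2d(L).astype(float)
    return np.c_[p[0]+c*L[:,0]-s*L[:,1],p[1]+s*L[:,0]+c*L[:,1],L[:,2]]
def px(o,pts): return np.array(pts)/5+o-.4
H=.0975
def drumpts(p):
    a=p[3]; b=lambda y:[-.085*np.sin(a),y,H+.085*np.cos(a)]
    return [("side",(205,125),[(147,227),(229,153),(221,60),(63,340),(239,334)],[(0,.056,H),b(.058),b(-.058),(.065,.065,0),(-.065,.065,0)]),
     ("top",(280,130),[(106,327),(332,312),(56,143),(272,126),(72,357),(290,340)],[b(.058),b(-.058),(.065,.065,.006),(.065,-.065,.006),(-.065,.065,.006),(-.065,-.065,.006)])]
def liftpts(p):
    h=p[3]
    return [("side",(182,195),[(85,222),(240,262),(20,333),(317,418)],[(.05,.05,h+.044),(-.05,.05,h+.044),(.1,.06,0),(-.1,.06,0)]),
     ("top",(150,122),[(95,205),(285,268)],[(0,.0625,h),(0,-.0625,h)])]
def res(p,f): return np.concatenate([(proj(n,W(p,l))-px(o,m)).ravel() for n,o,m,l in f(p)])
if __name__=="__main__":
    im=[np.load(f"pics/top0.npy")[:,:,::-1],np.load("pics/side0.npy")[:,:,::-1]]
    P={}
    for k,f,x0 in(("drum",drumpts,[.7,-.1,.07,.7]),("lift",liftpts,[.7,.2,-.34,.06])):
        r=least_squares(res,x0,args=(f,),loss="soft_l1"); P[k]=r.x; print(k,r.x.round(4)); print(res(r.x,f).reshape(-1,2).round(1).tolist())
    np.savez("fit.npz",**P)
    t=np.linspace(0,2*np.pi,40); ring=lambda x,y,z:[(x+.044*np.cos(a),y,z+.044*np.sin(a)) for a in t]
    h=P["lift"][3]; pl=[(a*.1025,b*.0625,h) for a,b in((1,1),(1,-1),(-1,-1),(-1,1),(1,1))]
    cur=[(P["drum"],ring(0,y,H)) for y in(-.05,.05)]+[(P["lift"],ring(x,y,h+.044)) for x in(-.05,.05) for y in(-.05,.05)]+[(P["lift"],pl)]
    out=[]
    for n,i,(u,v,w,hh) in(("top",im[0],(150,115,200,100)),("side",im[1],(180,125,120,160))):
        k=4 if n=="top" else 3
        c=cv2.resize(i[v:v+hh,u:u+w],None,fx=k,fy=k,interpolation=cv2.INTER_CUBIC)
        for p,l in cur: cv2.polylines(c,[((proj(n,W(p,l))-[u,v]+.5)*k).astype(int)],False,(0,0,255),1)
        out.append(c)
    a,b=out; Z=np.zeros((600,800,3),np.uint8); b=cv2.resize(b,(150,200)); Z[:400,:800]=a; Z[400:,:150]=b
    Z=Z if True else a; cv2.imwrite("pics/ov1.png",Z)
    for k in P: print(k,"radius",np.hypot(*P[k][:2]))
E
python3 fit.py
```

```text
drum [ 0.6043 -0.1773  0.0463  0.7619]
[[0.2, -0.1], [0.2, 0.7], [0.8, -0.7], [0.2, 0.2], [0.8, 0.2], [0.0, -0.2], [-0.7, -0.4], [-0.1, -0.7], [0.3, -0.4], [0.1, -0.0], [0.5, 0.2]]
lift [ 0.631   0.1866 -0.3329  0.0689]
[[-0.3, -0.1], [-0.3, 0.2], [0.1, 0.2], [0.1, -0.0], [-1.0, -0.1], [2.6, 0.4]]
drum radius 0.629741696628544
lift radius 0.6580446892539277
```

View pics/ov1.png

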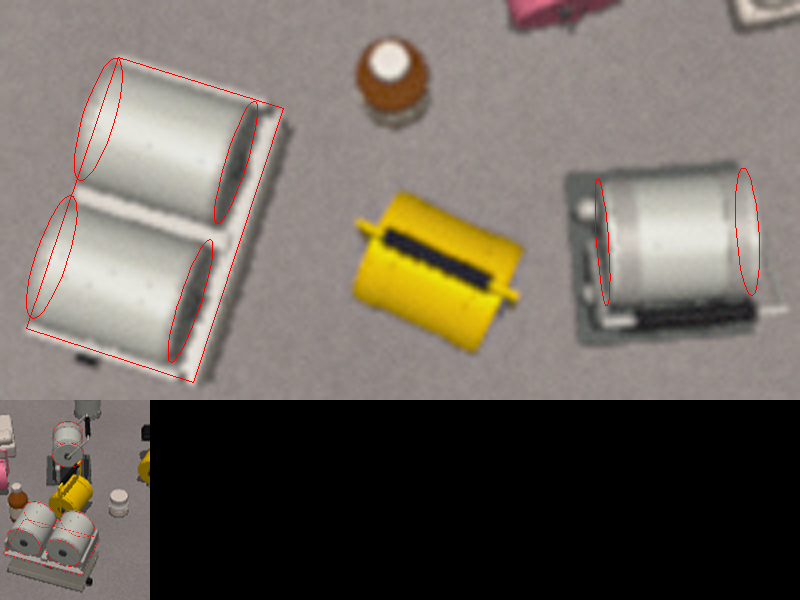

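The overlay matches the drum and the lift well; the handle leans about 44°. I'll check reach and move to a pre-grasp tilted along the handle.

```bash
cat > h.py <<'E'
from fit import *
from scipy.spatial.transform import Rotation as Ro
F=np.load("fit.npz"); D,Lf=F["drum"],F["lift"]
def bar(p,a,y=0.): return W(p,[(-.085*np.sin(a),y,H+.085*np.cos(a))])[0]
def toolR(yaw,tilt,sgn=1):
    # tool z = (sin tilt,0,-cos tilt), tool x along sgn*y, in the drum frame
    z=np.array([np.sin(tilt),0,-np.cos(tilt)]); x=np.array([0,sgn,0.]); y=np.cross(z,x)
    return Ro.from_euler("z",yaw).as_matrix()@np.c_[x,y,z]
def rpy(R): return Ro.from_matrix(R).as_euler("xyz")
def tcp(pt,R,back=0.): return pt+R[:,2]*(.019-back)
def st(): 
    s=readout.sense(); print(round(s["clock"],2),np.round(s["ee_pos"],4),np.round(s["eef_rot"],3),"F",np.round(s["contact_force"],1),"gap",round(s["finger_gap"],3),"gf",round(s["grasp_force"],1)); return s
E
cat > pre.py <<'E'
from h import *
a=D[3]
for sgn in(1,-1):
  for t in(a,a-.2,a-.4,0):
    R=toolR(D[2],t,sgn); b=bar(D,a)
    q=[kinematics.ik(tcp(b,R,k),rpy(R)) for k in(.08,0)]; Rl=toolR(Lf[2],0,sgn)
    up=kinematics.ik(tcp(bar(D,0)+[0,0,.17],toolR(D[2],0,sgn)),rpy(toolR(D[2],0,sgn)))
    ql=kinematics.ik(np.r_[Lf[:2],.35],rpy(Rl))
    print(sgn,round(t,2),[None if i is None else np.round(i,2).tolist() for i in q+[up,ql]])
E
python3 pre.py
```

```text
1 0.76 [[-0.76, 0.28, 2.45, 1.85, 0.55, -2.54], [-0.65, 0.46, 2.4, 2.19, 0.57, -2.82], [-0.33, 0.37, 1.52, -0.0, 1.26, -0.38], [0.24, 0.4, 1.42, -0.0, 1.31, 0.57]]
1 0.56 [[-0.63, 0.21, 2.28, 1.09, 0.38, -1.65], [-0.56, 0.4, 2.27, 1.59, 0.31, -2.12], [-0.33, 0.37, 1.52, -0.0, 1.26, -0.38], [0.24, 0.4, 1.42, -0.0, 1.31, 0.57]]
1 0.36 [[-0.51, 0.23, 2.11, 0.39, 0.52, -0.87], [-0.48, 0.39, 2.13, 0.54, 0.35, -1.02], [-0.33, 0.37, 1.52, -0.0, 1.26, -0.38], [0.24, 0.4, 1.42, -0.0, 1.31, 0.57]]
1 0 [[-0.37, 0.39, 1.79, -0.0, 0.97, -0.42], [-0.37, 0.48, 1.86, -0.0, 0.8, -0.42], [-0.33, 0.37, 1.52, -0.0, 1.26, -0.38], [0.24, 0.4, 1.42, -0.0, 1.31, 0.57]]
-1 0.76 [[-0.76, 0.28, 2.45, 1.85, 0.55, 0.6], [-0.65, 0.46, 2.4, 2.19, 0.57, 0.33], [-0.33, 0.37, 1.52, -0.0, 1.26, 2.76], [0.24, 0.4, 1.42, -0.0, 1.31, -2.57]]
-1 0.56 [[-0.63, 0.21, 2.28, 1.09, 0.38, 1.49], [-0.56, 0.4, 2.27, 1.59, 0.31, 1.02], [-0.33, 0.37, 1.52, -0.0, 1.26, 2.76], [0.24, 0.4, 1.42, -0.0, 1.31, -2.57]]
-1 0.36 [[-0.51, 0.23, 2.11, 0.39, 0.52, 2.27], [-0.48, 0.39, 2.13, 0.54, 0.35, 2.13], [-0.33, 0.37, 1.52, -0.0, 1.26, 2.76], [0.24, 0.4, 1.42, -0.0, 1.31, -2.57]]
-1 0 [[-0.37, 0.39, 1.79, -0.0, 0.97, 2.72], [-0.37, 0.48, 1.86, -0.0, 0.8, 2.72], [-0.33, 0.37, 1.52, -0.0, 1.26, 2.76], [0.24, 0.4, 1.42, -0.0, 1.31, -2.57]]
```

Large tilts pass close to a wrist singularity. So I'll swing the handle upright with shut fingers first (tool vertical, tip 10 mm above the drum's top), then grasp it vertically.

```bash
cat > push.py <<'E'
from h import *
R=toolR(D[2],0); a=D[3]; o=rpy(R)
eoat.gripper_close(effort=20)
P=lambda x,z:W(D,[(x,0,z)])[0]
x0=-.085*np.sin(a)-.0215-.03
arm.move_pose(P(x0,.25),o); st()
arm.servo_line(P(x0,.152),speed=.12); st()
print(arm.servo_line(P(-.022,.152),speed=.05,stop_force=8)); st()
im=cams.capture("side"); im2=cams.capture("top")
f=lambda i,u,v:cv2.resize(i[v:v+96,u:u+80,::-1],None,fx=5,fy=5,interpolation=cv2.INTER_CUBIC)
cv2.imwrite("pics/push.png",np.hstack([f(im,205,105),f(im2,280,130)]))
E
python3 push.py
```

```text
2.59 [ 0.4942 -0.1833  0.25  ] [3.142 0.    1.616] F [ 0.5  0.4 -0.7] gap -0.0 gf 0.0
3.56 [ 0.4946 -0.1827  0.1525] [3.141 0.    1.617] F [-0.2  0.2  0.9] gap -0.001 gf 0.0
True
4.42 [ 0.5272 -0.1807  0.1518] [-3.139e+00 -1.000e-03  1.618e+00] F [-6.5 -1.5  5.1] gap -0.002 gf 4.0
```

View pics/push.png

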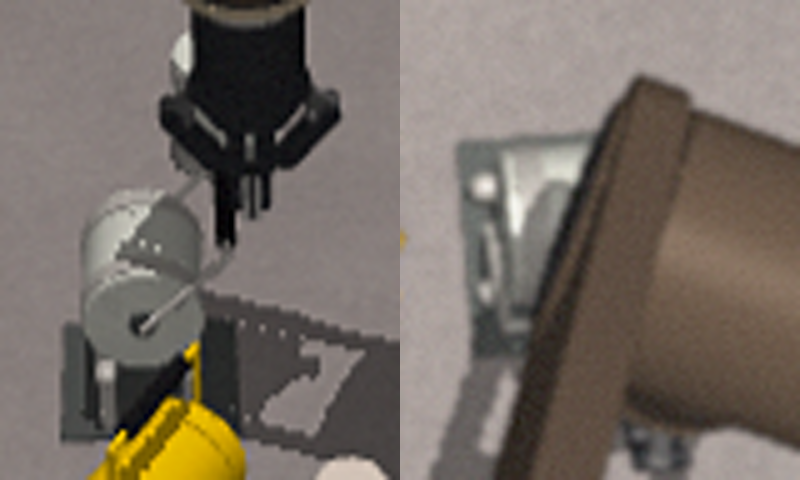

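The fingertip met the bar near the tip (z 0.152) and stopped on contact force; the handle in the left crop (bar corner at 229,255) has hardly moved. I'll back off and push along an arc, with the bar about 20 mm up the finger.

```bash
cat > push2.py <<'E'
from h import *
P=lambda x,z:W(D,[(x,0,z)])[0]
st(); arm.servo_line(P(-.095,.15),speed=.08); st()
zz=lambda a:H+.085*np.cos(a)-.02
arm.servo_line(P(-.095,zz(.76)),speed=.08)
for a in np.linspace(.76,0.,7):
    hit=arm.servo_line(P(-.085*np.sin(a)-.018,zz(a)),speed=.05,stop_force=15); s=st()
    if hit: print("HIT",a); break
im=cams.capture("side")
f=lambda i,u,v:cv2.resize(i[v:v+96,u:u+80,::-1],None,fx=5,fy=5,interpolation=cv2.INTER_CUBIC)
cv2.imwrite("pics/push2.png",f(im,205,105))
E
python3 push2.py
```

```text
4.53 [ 0.5268 -0.1807  0.1516] [-3.139e+00 -1.000e-03  1.618e+00] F [-5.3 -2.4  4. ] gap -0.002 gf 3.4
4.89 [ 0.5095 -0.1818  0.1501] [-3.140e+00 -1.000e-03  1.617e+00] F [0.3 0.7 0.3] gap 0.002 gf 0.0
5.69 [ 0.5279 -0.1808  0.1391] [-3.140e+00 -1.000e-03  1.617e+00] F [-3.7 -0.5  2.1] gap -0.001 gf 2.0
6.06 [ 0.5367 -0.1806  0.1464] [-3.141 -0.     1.617] F [-0.1  0.2  0.3] gap -0.002 gf 0.0
6.42 [ 0.5456 -0.1801  0.152 ] [-3.141 -0.     1.617] F [-0.1 -0.2 -0.7] gap -0.001 gf 0.0
6.79 [ 0.5552 -0.1797  0.1565] [-3.141 -0.     1.617] F [ 0.4 -0.5 -0.3] gap -0.002 gf 0.0
7.16 [ 0.5654 -0.1792  0.1598] [-3.14  -0.     1.617] F [-0.  -0.3  0. ] gap -0.001 gf 0.0
7.53 [ 0.5759 -0.1787  0.1618] [-3.14  -0.     1.617] F [-0.2  0.4 -0.9] gap -0.001 gf 0.0
7.89 [ 0.5866 -0.1782  0.1624] [-3.140e+00 -1.000e-03  1.617e+00] F [0.8 0.6 0.2] gap -0.003 gf 0.0
```

View pics/push2.png

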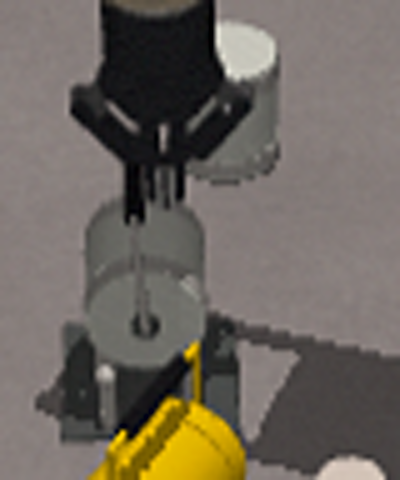

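The handle is now about upright: the leg runs from (147,325) to (135,215). I'll grasp it from above.

```bash
cat > grasp.py <<'E'
from h import *
P=lambda x,z:W(D,[(x,0,z)])[0]
print("upright corner px in crop:",(proj("side",bar(D,0,.058))-[205,105]+.4)*5,(proj("side",bar(D,-.1,.058))-[205,105]+.4)*5)
arm.servo_line(P(-.045,.1624),speed=.1)
arm.servo_line(P(-.045,.24),speed=.15)
eoat.ungrasp()
arm.servo_line(P(0.,.24),speed=.12)
print(arm.servo_line(P(0.,.1635),speed=.06,stop_force=10)); st()
eoat.gripper_close(effort=100); s=st()
print("gap mm",s["finger_gap"]*85)
im=cams.capture("side"); im2=cams.capture("wrist")
f=lambda i,u,v:cv2.resize(i[v:v+96,u:u+80,::-1],None,fx=5,fy=5,interpolation=cv2.INTER_CUBIC)
cv2.imwrite("pics/grasp.png",np.hstack([f(im,205,105),cv2.resize(im2[:,:,::-1],(400,300))[:300] if False else cv2.copyMakeBorder(cv2.resize(im2[:,:,::-1],(400,300)),0,180,0,0,cv2.BORDER_CONSTANT)]))
E
python3 grasp.py
```

```text
upright corner px in crop: [[142.79151544 232.07299176]] [[130.30202539 232.99094625]]
False
11.76 [ 0.6045 -0.1774  0.1639] [-3.141 -0.     1.617] F [0.4 0.1 0.2] gap 1.001 gf 0.0
12.44 [ 0.6045 -0.1774  0.1638] [-3.141 -0.     1.617] F [0.4 0.9 4.6] gap 0.13 gf 97.5
gap mm 11.055554540091197
```

View pics/grasp.png

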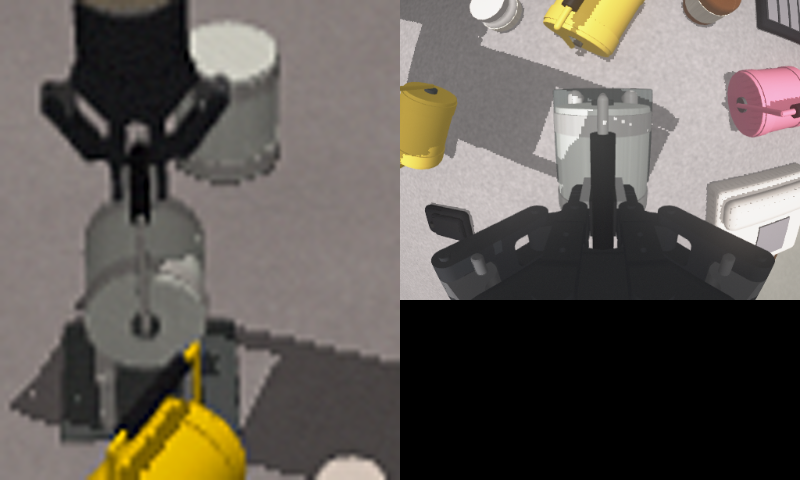

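The grip is on the bar's middle and upright in both views. I'll lift, carry and hover over the lift.

```bash
cat > carry.py <<'E'
from h import *
P=lambda x,z:W(D,[(x,0,z)])[0]
arm.servo_line(P(0,.19),speed=.04); st()
arm.servo_line(P(0,.335),speed=.12); st()
Rl=toolR(Lf[2],0)
arm.servo_line(np.r_[Lf[:2],.335],speed=.12,rot=rpy(Rl)); st()
arm.servo_line(np.r_[Lf[:2],.29],speed=.06); arm.wait(.8); st()
# project: gap target and hanging drum
s=readout.sense(); b=np.array(s["ee_pos"])+[0,0,.019]; pp=np.r_[s["ee_pos"][:2],Lf[2]]
zc=b[2]-.085; t=np.linspace(0,2*np.pi,40)
im=cams.capture("side"); im2=cams.capture("top"); np.save("pics/c_side.npy",im); np.save("pics/c_top.npy",im2)
out=[]
for n,i,u,v in(("side",im,170,165),("top",im2,150,110)):
    k=4; c=cv2.resize(i[v:v+130,u:u+100,::-1],None,fx=k,fy=k,interpolation=cv2.INTER_CUBIC)
    for y in(.05,):
        cv2.polylines(c,[((proj(n,W(pp,[(.044*np.cos(a),y,zc+.044*np.sin(a)) for a in t]))-[u,v]+.5)*k).astype(int)],False,(0,0,255),1)
        for x in(-.05,.05): cv2.polylines(c,[((proj(n,W(Lf,[(x+.044*np.cos(a),y,Lf[3]+.044+.044*np.sin(a)) for a in t]))-[u,v]+.5)*k).astype(int)],False,(0,255,0),1)
    out.append(c)
cv2.imwrite("pics/carry.png",np.hstack(out))
E
python3 carry.py
```

```text
13.36 [ 0.6041 -0.1773  0.1899] [-3.140e+00 -1.000e-03  1.617e+00] F [-0.  -1.2 -5.2] gap 0.129 gf 97.5
14.72 [ 0.6039 -0.1772  0.3341] [-3.139e+00 -1.000e-03  1.617e+00] F [ 0.3 -0.  -6.5] gap 0.127 gf 97.5
17.91 [0.631  0.1863 0.335 ] [-3.142  0.     1.238] F [ 0.1 -0.2 -6.1] gap 0.126 gf 97.5
19.61 [0.631  0.1866 0.29  ] [-3.142  0.     1.238] F [-0.6 -0.3 -5.9] gap 0.13 gf 97.5
```

View pics/carry.png

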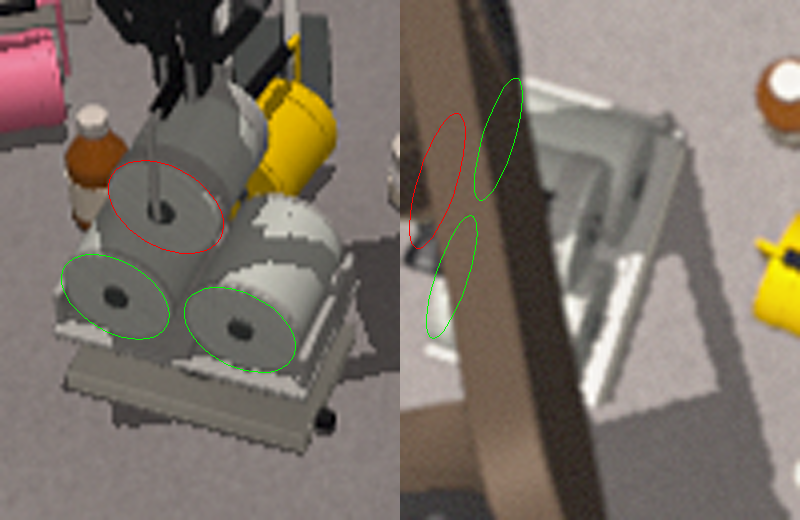

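The green model rings fit the held drums' faces. The carried drum's knob at (162,212) is within about a pixel of the prediction at (166,208). I'll check the axial alignment at the −y ends in one close crop.

```bash
python3 - <<'E'
from h import *
pp=np.array([.631,.1866,Lf[2]]); zc=.29+.019-.085; t=np.linspace(0,2*np.pi,40); k=10; u,v=177,125
i=np.load("pics/c_top.npy"); c=cv2.resize(i[v:v+60,u:u+50,::-1],None,fx=k,fy=k,interpolation=cv2.INTER_CUBIC)
def ring(p,x,z,col,n="top"): cv2.polylines(c,[((proj(n,W(p,[(x+.044*np.cos(a),-.05,z+.044*np.sin(a)) for a in t]))-[u,v]+.5)*k).astype(int)],False,col,1)
ring(pp,0,zc,(0,0,255)); [ring(Lf,x,Lf[3]+.044,(0,255,0)) for x in(-.05,.05)]
cv2.imwrite("pics/ctop.png",cv2.convertScaleAbs(c,alpha=1.3))
q=lambda dx,dy,dz:proj("side",W(pp+0,[(dx,.05+dy,zc+dz)]))[0]
o=np.array([210.1,217.6]); print("side knob resid",o-q(0,0,0),"per mm x,y,z",[(q(*d)-q(0,0,0)).round(2) for d in np.eye(3)*.001])
gk=[(170+115/4-.4,165+297/4-.4),(170+240/4-.4,165+328/4-.4)]
print("lift knobs resid",[np.array(g)-proj("side",W(Lf,[(x,.05,Lf[3]+.044)]))[0] for g,x in zip(gk,(.05,-.05))])
E
```

```text
side knob resid [-0.85430827  1.08708508] per mm x,y,z [array([-0.33, -0.08]), array([-0.14,  0.24]), array([-0.03, -0.25])]
lift knobs resid [array([ 0.08797129, -0.03747156]), array([ 0.25388305, -0.580278  ])]
```

View pics/ctop.png

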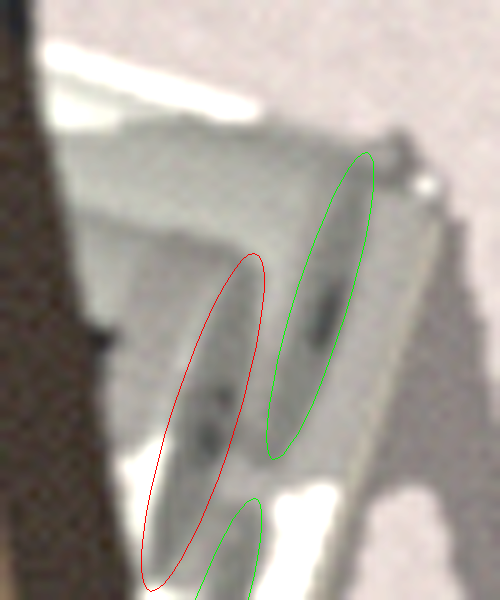

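Top view: the carried drum's −y face and knob (208,435) sit on the red ring about as the held drum's do on the green, so it is aligned within about 2 mm. I'll lower it by feel.

```bash
cat > lower.py <<'E'
from h import *
xy=W(Lf,[(0,-.001,0)])[0][:2]
arm.servo_line(np.r_[xy,.268],speed=.05); arm.wait(.4); f0=st()["contact_force"][2]
hit=arm.servo_line(np.r_[xy,.232],speed=.012,stop_force=3.5); s=st(); print(hit)
arm.wait(.4); s=st(); z=s["ee_pos"][2]
for i in range(5):
    if s["contact_force"][2]>-1.5: break
    z-=.0007; arm.servo_line(np.r_[xy,z],speed=.01); arm.wait(.3); s=st()
E
python3 lower.py
```

```text
20.7 [0.6308 0.1856 0.2682] [ 3.141 -0.     1.238] F [-0.3  0.4 -5.6] gap 0.129 gf 97.5
21.93 [0.6299 0.1855 0.257 ] [-3.140e+00  1.000e-03  1.238e+00] F [-2.5  1.4 -0.5] gap 0.127 gf 98.2
True
22.33 [0.6298 0.1855 0.2566] [-3.139e+00  1.000e-03  1.238e+00] F [-3.2  2.   0.7] gap 0.126 gf 98.3
```

Contact came at z 0.2566 with a lateral force toward the lift's −x, so the drum is riding on the +x drum. I'll nudge toward −x by force feedback while lowering.

```bash
cat > seat.py <<'E'
from h import *
s=readout.sense(); p=np.array(s["ee_pos"]); c,sn=np.cos(Lf[2]),np.sin(Lf[2]); ex=np.array([c,sn,0]); ey=np.array([-sn,c,0])
for i in range(22):
    F=np.mean([readout.sense()["contact_force"] for _ in range(3)],0) if i==0 else np.array(s["contact_force"])
    fx,fz=F@ex,F[2]; l=(p-np.r_[Lf[:2],0])@ex
    print(i,"latx %.1f mm z %.4f Fx %.1f Fy %.1f Fz %.1f"%(l*1e3,p[2],fx,F@ey,fz))
    if abs(fx)<1.2 and fz>-1.5: break
    d=np.zeros(3)
    if abs(fx)>=1.2: d+=ex*np.sign(fx)*.0008
    if fz<-1.: d[2]-=.0007
    if fz>4: d[2]+=.0005
    if abs(l)>.012: print("too far"); break
    p=p+d; arm.servo_line(p,speed=.015); arm.wait(.25); s=readout.sense()
st()
E
python3 seat.py
```

```text
0 latx -0.8 mm z 0.2566 Fx -3.7 Fy 0.9 Fz 0.7
1 latx -1.6 mm z 0.2566 Fx -0.7 Fy 0.7 Fz -4.2
2 latx -1.6 mm z 0.2559 Fx -3.1 Fy -0.9 Fz -0.9
3 latx -2.4 mm z 0.2559 Fx -0.4 Fy -0.5 Fz -4.2
4 latx -2.4 mm z 0.2552 Fx -3.4 Fy -1.1 Fz 5.7
5 latx -3.2 mm z 0.2557 Fx 0.1 Fy 0.1 Fz -0.9
24.83 [0.6276 0.1863 0.2556] [-3.140e+00  1.000e-03  1.238e+00] F [ 0.1  0.  -0.9] gap 0.132 gf 98.1
```

```bash
cat > chk.py <<'E'
from h import *
def knob(g,guess):
    u,v=np.round(guess).astype(int); w=g[v-4:v+5,u-4:u+5].astype(float); m=np.clip(np.percentile(w,45)-10-w,0,None)
    yy,xx=np.mgrid[-4:5,-4:5]; return np.array([u+(m*xx).sum()/m.sum(),v+(m*yy).sum()/m.sum()])
def check(name):
    im=cams.capture("side"); np.save(f"pics/{name}.npy",im); g=cv2.cvtColor(im,cv2.COLOR_RGB2GRAY)
    pts=[(.05,.05,Lf[3]+.044),(-.05,.05,Lf[3]+.044),(0,.05,Lf[3]+.116)]
    for q in pts:
        e=proj("side",W(Lf,[q]))[0]; k=knob(g,e); print("pred",e.round(1),"seen",k.round(2),"diff",(k-e).round(2))
    c=cv2.resize(im[165:285,165:285,::-1],None,fx=5,fy=5,interpolation=cv2.INTER_CUBIC)
    cv2.imwrite(f"pics/{name}.png",c)
if __name__=="__main__": check("seat")
E
python3 chk.py
```

```text
pred [198.3 238.9] seen [198.54 239.07] diff [0.28 0.19]
pred [229.3 247.2] seen [229.58 247.24] diff [0.24 0.06]
pred [211.9 226.2] seen [212.58 226.37] diff [0.65 0.22]
```

The upper knob agrees with the saddle position within about 1 mm relative to the two lower ones, so the drum is seated. Release and retreat.

```bash
cat > rel.py <<'E'
from h import *; from chk import check
eoat.ungrasp(); arm.wait(.3); s=st(); p=np.array(s["ee_pos"])
print(arm.servo_line(p+[0,0,.03],speed=.05,stop_force=6)); arm.servo_line(p+[0,0,.13],speed=.12); st()
arm.servo_line(p+[-.12,-.1,.13],speed=.15); arm.wait(.5); check("final"); st()
E
python3 rel.py
```

```text
25.89 [0.6275 0.1863 0.2557] [-3.139e+00  1.000e-03  1.238e+00] F [ 0.6 -0.5  0.4] gap 0.999 gf 0.0
False
27.62 [0.6272 0.1862 0.3848] [-3.138e+00  2.000e-03  1.238e+00] F [ 0.9 -0.9  0.2] gap 1.005 gf 0.0
pred [198.3 238.9] seen [198.45 239.22] diff [0.19 0.34]
pred [229.3 247.2] seen [229.57 247.24] diff [0.23 0.06]
pred [211.9 226.2] seen [212.51 226.53] diff [0.58 0.37]
29.37 [0.5076 0.0863 0.3857] [-3.139e+00  1.000e-03  1.238e+00] F [0.5 0.9 0.3] gap 0.998 gf 0.0
```

View pics/final.png

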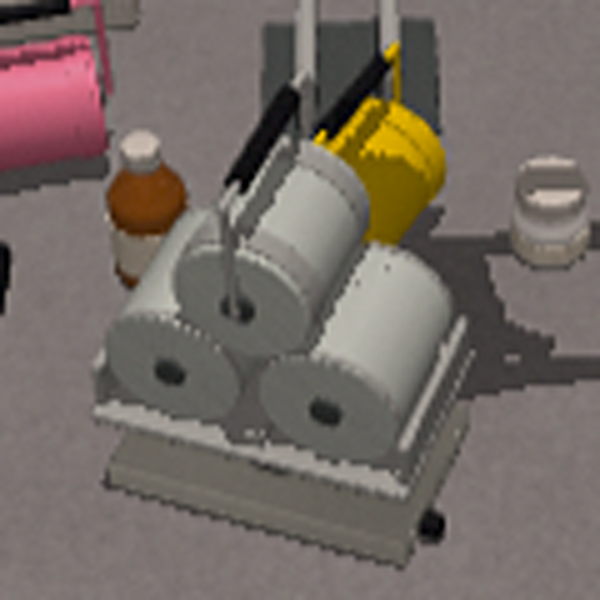

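The drum sits in the gap, knob at (238,310) above and between (170,370) and (325,410), ends flush and parallel, robot clear.

```bash
python3 -c "
from cell import *
print(sign_off())"
```

```text
the job is handed in; nothing more can be done
None
```

The drum is saddled centrally and parallel on the two lift drums, let go with the arm clear and nothing else on the bench seen to have moved, and the job was handed in at about 29 s; the verdict wasn't reported back.

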